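# Tap a bearing home in a gear unit

### The arm

A 6-joint arm with a two-finger parallel gripper is mounted at the origin on the work surface. World frame = base frame: x ahead of the robot, y to its left, z up, the work surface at z = 0. Lengths are in mm, angles in rad, forces in N, time in s.
With the tool pointing down it reaches from about 300 to 775 mm from the base axis. Payload 14.6 kg.
Tool frame: the origin (TCP) lies on the front face of the gripper's body, between the roots of the fingers; the fingertips stand 97 mm ahead of it and the grasp point (between the pads) lies 78 mm ahead of it; z points along the fingers, y is the line along which they close (so a half turn about z gives the same grasp; the last joint's range is limited). The gripper opens to 94 mm and grips with 3 to 60 N. Pads are 16 mm wide; open, the fingers measure 119 mm over their backs; the gripper's body (75 mm by 177 mm) begins 78 mm behind the grasp point.
Start: joints at [1.06, 0.3, 1.521, -0, 1.321, -0.067], TCP at [236.152, 496.711, 302.646] pointing down, gripper open.
Joint ranges: [-3.03, 3.03], [-0.79, 2.21], [0.23, 2.52], [-1.04, 4.18], [0, 3.07], [-2.55, 2.55]. Speed limits (rad/s): [2.22, 2.22, 2.57, 3.14, 3.14, 3.14].

### API

Orientations are given as [roll, pitch, yaw] about the fixed x, y, z axes, in that order (R = Rz(yaw) Ry(pitch) Rx(roll)).
In Python, from cell import * gives the robot as it stands.
- The arm moves only by the tool carry_out, never from a script. Its arguments are lists of equal length, an entry for each row: "slide": the shift along the world's x, y, z scaled (see below), a list of three; "dr": the turn, a rotation vector about the world's x, y, z scaled (see below), a list of three; "gripper": the opening in per cent of the stroke, from 0 (shut) to 100 (fully open). A call has 1 to 10 rows; each row is the pose to reach, as a shift and turn from the pose commanded when the call began, turning the shorter way round; what a row does not reach only later rows make up. The controller multiplies each number of a shift by 0.25 m and each number of a turn by 360 degrees. A row lasts 1/12 s, in which the tool goes at most 41.7 mm and 7.16 degrees, less where a joint would pass 70% of its speed; a pose out of reach is approached as far as the arm can. A call with a number of a shift or a turn outside -1 to 1 is refused whole. A call with a gripper value outside its range is refused whole. The fingers move at their own pace and stop on an object; "newtons" is the grip in N (left out, the last holds). Time passes only in rows, so rows that repeat a pose let the fingers close. It gives the time, the measured TCP pose, the force, the opening and the grip force at its end, in the units of the state.
- read_state(): the state, without advancing time (a new reading comes with each control period).
- camera(name): name is "scene" or "top" or "wrist"; returns the picture (480x640x3 uint8, red, green, blue); there is no depth.
- camera_model(name): a dict with "vfov" (degrees; the focal length in pixels is half the picture's height over the tangent of half this angle, whatever the lens; pixels are square), "cx", "cy" (the principal point, pixels), "k1" (the pictures are not rectified: a ray, as slopes to the right and down, at radius r is drawn at 1 + k1 r^2 times it, then the intrinsics apply), "R" (3x3) and "t" (3): a world point X has camera coordinates R X + t. Camera axes: x right, y down, z forward; pixel columns grow to the right and rows downward; lengths in mm; the calibration is good to about 2 mm. A picture is of the moment at which its call begins: read the wrist's pose just before it. camera_model takes no time and is no camera call; for the wrist camera it gives the pose at the moment of the call.
- sign_off(): hands the job in; it is judged then, once.
The state is a dict: "clock": time; "joints": joint angles; "qd": joint speeds; "effort": joint torques, N m; "eef_pos": TCP position; "eef_rot": TCP orientation; "wrist_force": force on the tool from outside, world axes, zero at the start; "moment": the same for the moment, N m; "finger_gap": finger opening in mm; "finger_force": force on a finger pad.
Only numpy, scipy, OpenCV 4.12 (cv2) and the standard library are available. Lean on these libraries where they do the work, as an engineer would, in place of code of your own. Each camera call takes 0.05 s, during which the arm holds its last target. There are 200 camera calls.

### The job

Take the orange-handled bearing driver from the tool tray and, with its disc square on the bearing, tap the bearing down into the gear unit's bore in small gentle taps of a few millimetres each, lifting the driver clear of it between taps, until it comes up solid on the hidden shoulder; finish with a short press of about 20 N to be sure it is home, never using more than 30 N. Then gently stand the driver upright back in the tray, leaving everything else where it is.

Things in the scene. Friction and masses are not known exactly. Their poses are not given: they have to be found in the camera images.
- driver_mid (a point): the bearing driver to use: an orange round handle, 30 mm across with dark grooves, standing on an aluminium disc 56 mm across and 18 mm thick; 120 mm tall overall, about 0.28 kg. This point is on its axis half-way up, 60 mm above the flat foot of the disc (the foot is what meets the bearing); z points up along the handle. It stands in one of the three places of the tray. Grip the handle 30 to 115 mm above the foot.
- driver_foot (a point): the centre of the flat foot (underside of the disc) of that driver; z points up along the handle
- driver_small_mid (a point): another driver in the tray, black handle 24 mm across, disc 42 mm, 95 mm tall; half-way up its axis. Not the right size; leave it.
- driver_large_mid (a point): another driver in the tray, blue handle 30 mm across, disc 72 mm, 100 mm tall; half-way up its axis. Not the right size; leave it.
- tray: black tool tray fixed to the bench, 350 mm (its x) by 140 mm (its y), walls 22 mm high and 5 mm thick, floor 5 mm above the bench; origin at the centre of its underside. The three drivers stand on its floor about 110 mm apart along its x (near -110, 0 and +110 mm), each near the middle line.
- gearbox: grey worm gear unit with its finned motor, fixed, lying on wooden packers of varying height so that its output bore looks straight up; origin under the bore axis, 139 mm below the rim of the bore. Its top face round the bore is flat, about 180 mm (its x) by 116 mm; the motor (up to 140 mm across) lies towards its +y from 60 to 285 mm, centred 63 mm to its +x; the terminal box on it reaches 54 mm above the rim.
- bore (a point): the centre of the mouth of the bore, at the height of the rim; the bore is 62.5 mm wide with a small chamfer, so the driver's disc follows the bearing into it with 3 mm to spare all round
- bearing_top (a point): centre of the top face of the ball bearing, 62 mm outside, 14 mm thick, started square in the bore, guided by it, its top from 12 mm above to 4 mm below the rim; it has 7 to 14 mm to go, slides stiffly at 6 to 8 N, stays where it is left, and stops dead on an unseen shoulder. That lies at another depth in every unit (the top of a bearing that is home lies 2 to 11 mm below), so it has to be felt.
- mallet: soft-faced mallet lying on the bench, 235 mm long; leave it
- spanner: steel spanner lying on the bench, 180 mm long; leave it
- grease: white grease jar with red lid, 72 mm across, 75 mm tall; origin under it; leave it
- cover: grey round side cover, 104 mm across, 16 mm thick, lying on the bench; leave it

How it is judged (in metres and radians):
On the way, in this order (a step that is already met when the one before it is completed fails the run):
1. a first small tap has moved the bearing down, 1.5 to 6 mm, and the driver is lifted at least 2 mm clear of it (distance of bearing_top from where it was at the start of the episode between 0.0015 and 0.006 m and z of driver_foot in the frame of bearing_top above 0.002 m and horizontal distance between driver_foot and bearing_top below 0.02 m), for 0.05 s.
2. the driver, square on the bearing, presses it with at least 15 N and it no longer moves: it is solid on the shoulder (contact force between driver and bearing above 15 N and linear speed of bearing below 0.001 m/s and z of bearing_top in the frame of bore below -0.0015 m and horizontal distance between driver_foot and bearing_top below 0.006 m), for 0.15 s.
At the end, for the whole second after the job is handed in: The bearing is left home on its shoulder, where it came up solid, its top at least 1.5 mm below the rim, and the orange driver stands upright (within 0.08 rad) and at rest on the tray's floor, wholly inside the tray, released (z of bearing_top in the frame of bore below -0.0015 m and x of driver_mid in the frame of tray between -0.155 and 0.155 m and y of driver_mid in the frame of tray between -0.045 and 0.045 m and z of driver_mid in the frame of tray below 0.07 m and angle between driver_mid's own z axis and vertical below 0.08 rad and linear speed of driver below 0.02 m/s); the robot touches nothing.
It fails at once if the driver is dropped or banged into the tray (over 50 N) (contact force between driver and tray above 50 N).
It fails at once if the driver presses the bearing with more than 30 N (contact force between driver and bearing above 30 N).
It fails at once if the driver presses the gear unit's casing with more than 30 N (contact force between driver and gearbox above 30 N).
It fails at once if the robot itself touches the bearing (contact force between any of the fingers, the arm and bearing above 0.5 N).
It fails at once if another driver or a bystander is moved more than 12 mm (distance of any of driver_small_mid, driver_large_mid, mallet, spanner, grease, cover from where it was at the start of the episode above 0.012 m).
It also fails if it takes over 72 s, if anything falls off the work surface, if the arm or the gripper's body presses on something with over 40 N, if the wrist force passes 120 N, or if a joint passes its speed limit or range.

## Working session

There is one attempt and no reset: what is moved stays moved. The work goes in short steps, Python scripts to look and compute and a tool call to move; the robot and the scene stay as the last step left them, time stands still between calls to the robot, and variables do not carry over. Pictures are saved under pics/ and viewed, at most 10 in all, crops included, and the job is handed in when it is done.

Besides the shell and the picture viewer there is one more tool, called after "Emit:" in YAML: its name, and indented under it one key for each argument. carry_out: Moves the arm, as the interface text tells. Its arguments: {"type":"object","properties":{"slide":{"type":"array","items":{"type":"array","items":{"type":"number","minimum":-1,"maximum":1}}},"dr":{"type":"array","items":{"type":"array","items":{"type":"number","minimum":-1,"maximum":1}}},"gripper":{"type":"array","items":{"type":"number"}},"newtons":{"type":"number"}},"required":["slide","dr","gripper"]}

```bash
mkdir -p pics
python3 - <<'E'
from cell import *
import cv2
for n in ("scene","top"):
    cv2.imwrite(f"pics/{n}0.png",camera(n)[:,:,::-1]); m=camera_model(n); print(n,m)
print(read_state())
E
```

```text
scene {'vfov': 53.199132146649106, 'cx': 318.9715153061671, 'cy': 248.45481894312167, 'k1': -0.005584544339019807, 'R': array([[-0.83927895,  0.54362349, -0.00918403],
       [ 0.46187349,  0.70395299, -0.53955821],
       [-0.2868514 , -0.45708171, -0.8418982 ]]), 't': array([ 503.53798071, -113.38035242, 1321.79042178])}
top {'vfov': 48.382968949038485, 'cx': 319.3190840094288, 'cy': 238.90815369207553, 'k1': -0.15622287462423257, 'R': array([[ 0.03489066, -0.99938631,  0.00310588],
       [-0.97659045, -0.03475453, -0.21228097],
       [ 0.21225864,  0.00437345, -0.97720374]]), 't': array([-141.85000569,  533.36000055, 1236.81339012])}
{'clock': 0.1, 'joints': array([ 1.06039995e+00,  3.00428704e-01,  1.52149650e+00, -2.13356606e-05,
        1.32068492e+00, -6.65880275e-02]), 'qd': array([ 0.00020934, -0.00049081, -0.00261316,  0.00048902,  0.00226948,
        0.00056076]), 'effort': array([ 1.59148494e-03, -5.32645476e+01, -3.53285336e+01,  7.08999485e-02,
        2.35045189e-02, -7.28314944e-05]), 'eef_pos': array([236.09912979, 496.60887646, 302.14531186]), 'eef_rot': array([-3.14057606e+00, -4.70805947e-05,  2.69778957e+00]), 'wrist_force': array([ 0.18329098, -0.68854432, -0.02605979]), 'moment': array([ 0.0211316 ,  0.01241921, -0.01461041]), 'finger_force': 0.0, 'finger_gap': 94.08367886073346}
```

View pics/scene0.png

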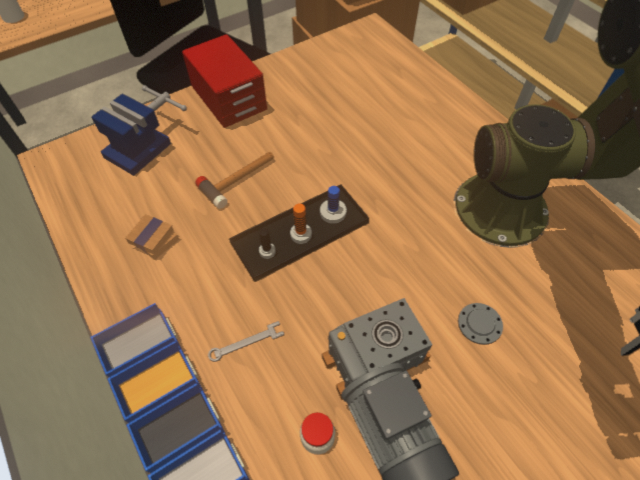

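View pics/top0.png

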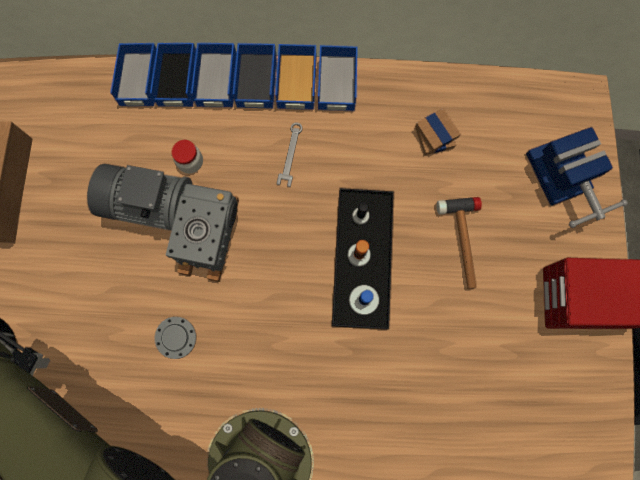

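Scene: orange driver at about (300,220), bearing at (387,334). Top: orange driver at (361,250), bearing at (198,230), and the tray spans (334–393, 189–328).

```bash
cat > h.py <<'E'
from cell import *
import cv2, numpy as np
def K(m):
    f=240/np.tan(np.radians(m['vfov']/2)); return np.array([[f,0,m['cx']],[0,f,m['cy']],[0,0,1]])
def ray(m,uv):
    p=cv2.undistortPoints(np.array([[uv]],float),K(m),np.array([m['k1'],0,0,0,0.]))[0,0]
    d=m['R'].T@np.array([*p,1]); return -m['R'].T@m['t'],d/np.linalg.norm(d)
def onz(m,uv,z):
    c,d=ray(m,uv); return c+d*(z-c[2])/d[2]
def tri(rays):
    A=sum(np.eye(3)-np.outer(d,d) for c,d in rays); b=sum((np.eye(3)-np.outer(d,d))@c for c,d in rays)
    x=np.linalg.solve(A,b); return x,[np.linalg.norm(np.cross(x-c,d)) for c,d in rays]
def blob(img,lo,hi,roi):
    x0,y0,x1,y1=roi; h=cv2.cvtColor(img,cv2.COLOR_RGB2HSV)[y0:y1,x0:x1]
    k=cv2.inRange(h,np.array(lo),np.array(hi)); n,l,s,c=cv2.connectedComponentsWithStats(k)
    i=1+np.argmax(s[1:,4]); return c[i]+[x0,y0],s[i]+np.array([x0,y0,0,0,0])
E
python3 - <<'E'
from h import *
ms,mt=camera_model('scene'),camera_model('top')
s=cv2.imread('pics/scene0.png')[:,:,::-1].copy(); t=cv2.imread('pics/top0.png')[:,:,::-1].copy()
print(blob(s,(3,170,90),(14,255,255),(285,195,315,245)),blob(t,(3,170,90),(14,255,255),(350,235,375,270)))
a=cv2.resize(s[295:375,340:440],None,fx=5,fy=5,interpolation=2); b=cv2.resize(t[190:270,160:240],None,fx=5,fy=5,interpolation=2)
c=cv2.resize(s[195:245,270:330],None,fx=5,fy=5)
d=cv2.resize(t[225:275,335:395],None,fx=5,fy=5)
o=np.hstack([np.vstack([a[:400]]),b[:, :400]])[:, :900]; 
o=np.vstack([cv2.resize(o,(800,356)),cv2.resize(np.hstack([c,d]),(576,240)).__class__(0) if 0 else np.pad(cv2.resize(np.hstack([c,d]),(576,240)),((0,0),(0,224),(0,0)))])
cv2.imwrite('pics/crop.png',o[:,:,::-1])
print(tri([ray(ms,(387,334)),ray(mt,(198,230))]))
for u in [(341,189),(393,191),(388,328),(334,325)]: print(onz(mt,u,22).round())
E
```

```text
(array([299.03680982, 210.16564417]), array([293, 203,  13,  15, 163])) (array([362.00757576, 245.89393939]), array([356, 240,  13,  13, 132]))
(array([534.03896388, 158.4814526 , 126.35198026]), [np.float64(0.20883312336474005), np.float64(0.20883312336469576)])
[ 678. -173.   22.]
[ 677. -306.   22.]
[ 331. -297.   22.]
[ 334. -166.   22.]
```

View pics/crop.png

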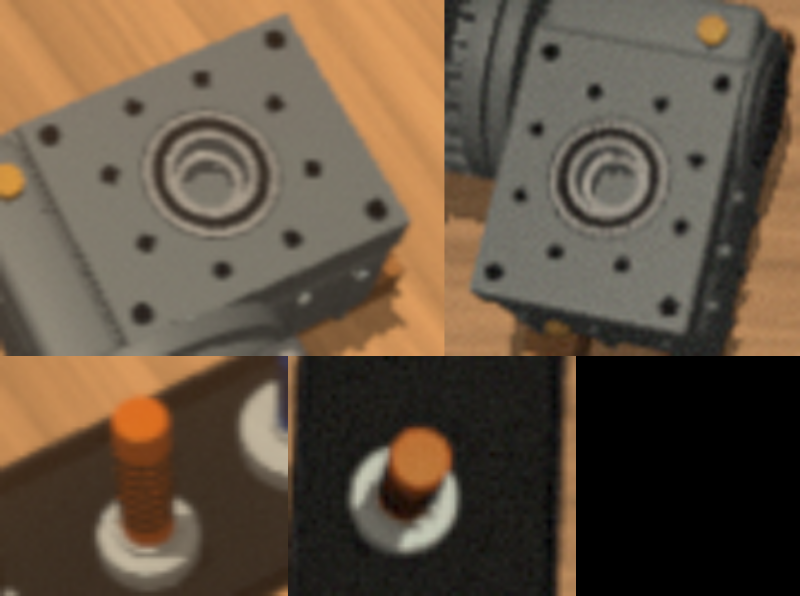

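Crop: scene handle-top at about (298.8,207.7) and bearing at (386.8,333.6). In the top view they are at (361.9,246.1) and (196.6,229.9). The bearing sits close to rim level.

Run:
```python
from h import *
ms,mt=camera_model('scene'),camera_model('top')
print(tri([ray(ms,(386.8,333.6)),ray(mt,(196.6,229.9))]))
print(tri([ray(ms,(298.8,207.7)),ray(mt,(361.9,246.1))]))
print(onz(ms,(298.8,207.7),125),onz(mt,(361.9,246.1),125))
for z in (139,150,165): print(onz(ms,(386.8,333.6),z),onz(mt,(196.6,229.9),z))
m=camera_model('wrist'); s=read_state()
from scipy.spatial.transform import Rotation as Ro
Rt=Ro.from_euler('xyz',s['eef_rot']).as_matrix()
c=-m['R'].T@m['t']; print('cam in tool',Rt.T@(c-s['eef_pos']), m['vfov'],m['k1'],'R cam->tool',(Rt.T@m['R'].T).round(2))
```

```text
(array([534.2301778 , 159.7213387 , 130.35406563]), [np.float64(1.2623613869614412), np.float64(1.2623613869614383)])
(array([ 511.70758384, -222.53270349,  121.91171635]), [np.float64(1.442076418773124), np.float64(1.4420764187732662)])
[ 513.75592223 -221.60555571  125.        ] [ 509.9880096  -221.29763063  125.        ]
[538.06620262 161.14146647 139.        ] [531.43486417 158.56934235 139.        ]
[541.85654941 164.12877516 150.        ] [528.94222604 155.89943444 150.        ]
[547.02520411 168.20237791 165.        ] [525.54317404 152.25865094 165.        ]
cam in tool [ 83.57522518   0.51311855 -82.06645879] 69.52202215573055 -0.016632913278686084 R cam->tool [[ 0.   -0.96 -0.28]
 [ 1.    0.    0.  ]
 [-0.   -0.28  0.96]]
```

Emit:
carry_out:
  slide:
    - [1,-1,0.2]
    - [1,-1,0.2]
    - [1,-1,0.2]
    - [1,-1,0.2]
    - [1,-1,0.2]
    - [1,-1,0.2]
    - [1,-1,0.2]
    - [1,-1,0.2]
    - [1,-1,0.2]
    - [1,-1,0.2]
  dr:
    - [0,0,-0.1794]
    - [0,0,-0.1794]
    - [0,0,-0.1794]
    - [0,0,-0.1794]
    - [0,0,-0.1794]
    - [0,0,-0.1794]
    - [0,0,-0.1794]
    - [0,0,-0.1794]
    - [0,0,-0.1794]
    - [0,0,-0.1794]
  gripper: [100,100,100,100,100,100,100,100,100,100]
  newtons: 55

```text
clock: 0.93
eef_pos: [488.7, 243.6, 352.7]
eef_rot: [3.141, 0.0, 1.559]
wrist_force: [0.7, -0.1, -0.3]
finger_gap: 94.0
finger_force: 0.0
```

Emit:
carry_out:
  slide:
    - [0.188,-0.2,-0.1]
    - [0.188,-0.2,-0.1]
    - [0.188,-0.2,-0.1]
    - [0.188,-0.2,-0.1]
    - [0.188,-0.2,-0.1]
  dr:
    - [0,0,0]
    - [0,0,0]
    - [0,0,0]
    - [0,0,0]
    - [0,0,0]
  gripper: [100,100,100,100,100]

```text
clock: 1.35
eef_pos: [532.7, 197.3, 327.6]
eef_rot: [-3.141, -0.0, 1.571]
wrist_force: [-1.0, 0.2, -0.6]
finger_gap: 93.9
finger_force: 0.0
```

Run:
```python
from h import *
import pickle
m=camera_model('wrist');i=camera('wrist'); cv2.imwrite('pics/w1.png',i[:,:,::-1]); pickle.dump(m,open('w1.pkl','wb'))
s=read_state(); print(s['clock'],s['eef_pos'],s['eef_rot'],s['joints'],s['wrist_force'])
```

```text
1.4 [532.59096531 197.60302011 328.00277306] [ 3.14134661e+00 -2.73323225e-04  1.57204613e+00] [2.90746312e-01 3.22327243e-01 1.43253962e+00 1.95017348e-04
 1.38641197e+00 2.89460821e-01] [-0.74944578 -0.63590626 -0.02536277]
```

Emit:
carry_out:
  slide:
    - [0,-0.32,0]
    - [0,-0.32,0]
    - [0,-0.32,0]
    - [0,-0.32,0]
  dr:
    - [0,0,0]
    - [0,0,0]
    - [0,0,0]
    - [0,0,0]
  gripper: [100,100,100,100]

```text
clock: 1.73
eef_pos: [532.8, 116.4, 328.5]
eef_rot: [3.14, -0.0, 1.57]
wrist_force: [0.8, 1.4, 0.2]
finger_gap: 93.9
finger_force: 0.0
```

Run:
```python
from h import *
import pickle
m=camera_model('wrist');i=camera('wrist'); cv2.imwrite('pics/w2.png',i[:,:,::-1]); pickle.dump(m,open('w2.pkl','wb'))
s=read_state(); print(s['clock'],s['eef_pos'],s['eef_rot'],s['wrist_force'])
a=cv2.imread('pics/w1.png');b=cv2.imread('pics/w2.png')
cv2.imwrite('pics/w12.png',np.hstack([cv2.resize(a,(400,300)),cv2.resize(b,(400,300))]))
```

```text
1.7833 [532.85435348 117.32450143 328.30183029] [ 3.14059113e+00 -4.40350247e-04  1.57082195e+00] [-0.26269616  0.32804568  0.06463405]
```

View pics/w12.png

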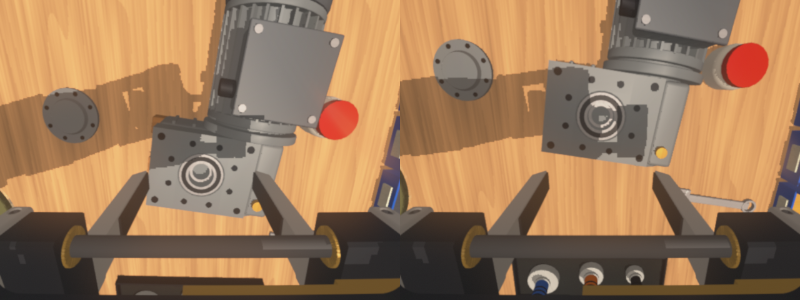

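Wrist views: the bearing is at about (322,280) in w1 and (320,184) in w2. I'll refine with ellipse fits.

Run:
```python
from h import *
import pickle
o=[]
for n,(u,v) in (('w1',(322,280)),('w2',(320,184))):
    i=cv2.imread(f'pics/{n}.png')[v-50:v+50,u-50:u+50]; b=cv2.resize(i,(400,400),interpolation=2); o.append(b)
    g=cv2.GaussianBlur(cv2.cvtColor(b,6),(0,0),2)
    for nm,k in (('th',cv2.adaptiveThreshold(g,255,0,1,61,6)),('ca',cv2.Canny(g,20,50))):
      for c in cv2.findContours(k,1,1)[0]:
        if len(c)<100: continue
        e=cv2.fitEllipseDirect(c); r=cv2.boundingRect(c)
        if abs(np.array(e[0])-200).max()<30 and 60<e[1][1]<300 and e[1][0]/e[1][1]>.8 and min(r[2:])>.7*e[1][0]:
            print(n,nm,((np.array(e[0])+.5)/4-.5+[u-50,v-50]).round(2),(np.array(e[1])/4).round(1))
cv2.imwrite('pics/c12.png',np.hstack(o))
```

```text
w1 th [321.23 274.55] [22.8 26.7]
w1 th [321.34 279.94] [46.4 50.2]
w1 th [321.39 279.73] [68.1 74.6]
w1 th [321.33 279.68] [57.8 62.4]
w1 ca [320.77 280.25] [44.8 48.7]
w2 th [321.65 186.94] [37.4 38.2]
w2 th [320.83 186.24] [53.9 54.3]
w2 th [320.95 185.84] [67.3 67.4]
```

View pics/c12.png

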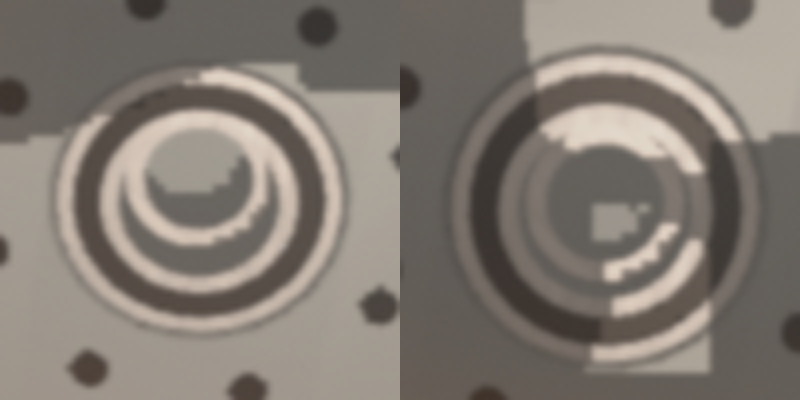

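Run:
```python
from h import *
import pickle
m1,m2=[pickle.load(open(f'{n}.pkl','rb')) for n in ('w1','w2')]
p1,p2=(321.35,279.75),(320.95,185.8)
x,e=tri([ray(m1,p1),ray(m2,p2)]); print(x,e)
ms,mt=camera_model('scene'),camera_model('top')
print(tri([ray(m1,p1),ray(m2,p2),ray(ms,(386.8,333.6)),ray(mt,(196.6,229.9))]))
for m,p in((m1,p1),(m2,p2)): print([onz(m,p,z).round(1) for z in (125,130,135,140)], K(m)[0,0])
```

```text
[532.98151466 161.5987209  133.79280032] [np.float64(0.025372920913907658), np.float64(0.025372920913870146)]
(array([533.58671697, 160.09438751, 129.90268443]), [np.float64(0.6480616496818864), np.float64(1.1128533825255158), np.float64(1.9569923635966828), np.float64(0.6750551638535466)])
[array([533. , 157.8, 125. ]), array([533., 160., 130.]), array([533. , 162.1, 135. ]), array([532.9, 164.3, 140. ])] 345.8166471809121
[array([533. , 160.4, 125. ]), array([533. , 161.1, 130. ]), array([533. , 161.8, 135. ]), array([533. , 162.5, 140. ])] 345.8166471809121
```

Emit:
carry_out:
  slide:
    - [-0.04,-0.95,0]
    - [-0.04,-0.95,0]
    - [-0.04,-0.95,0]
    - [-0.04,-0.95,0]
    - [-0.04,-0.95,0]
    - [-0.04,-0.95,0]
  dr:
    - [0,0,0]
    - [0,0,0]
    - [0,0,0]
    - [0,0,0]
    - [0,0,0]
    - [0,0,0]
  gripper: [100,100,100,100,100,100]

```text
clock: 2.28
eef_pos: [523.1, -122.0, 328.0]
eef_rot: [3.141, 0.0, 1.572]
wrist_force: [-0.8, -0.6, 0.3]
finger_gap: 93.8
finger_force: 0.0
```

Emit:
carry_out:
  slide:
    - [-0.044,-0.3,0]
    - [-0.044,-0.3,0]
    - [-0.044,-0.3,0]
    - [-0.044,-0.3,0]
  dr:
    - [0,0,0]
    - [0,0,0]
    - [0,0,0]
    - [0,0,0]
  gripper: [100,100,100,100]

```text
clock: 2.62
eef_pos: [512.4, -195.6, 327.6]
eef_rot: [3.142, -0.0, 1.57]
wrist_force: [0.1, -0.2, -0.5]
finger_gap: 94.0
finger_force: 0.0
```

Run:
```python
from h import *
m=camera_model('wrist');s=read_state();i=camera('wrist'); cv2.imwrite('pics/w3.png',i[:,:,::-1])
print(s['clock'],s['eef_pos'],s['eef_rot'])
c,st=blob(i,(3,150,90),(15,255,255),(0,0,640,380)); print(c,st,onz(m,c,125))
```

```text
2.6167 [ 512.44313121 -195.61155845  327.59111639] [ 3.14158944e+00 -3.08332555e-04  1.56995623e+00]
[319.07738998 250.0091047 ] [302 224  35  57 659] [ 510.75357695 -207.19059031  125.        ]
```

View pics/w3.png

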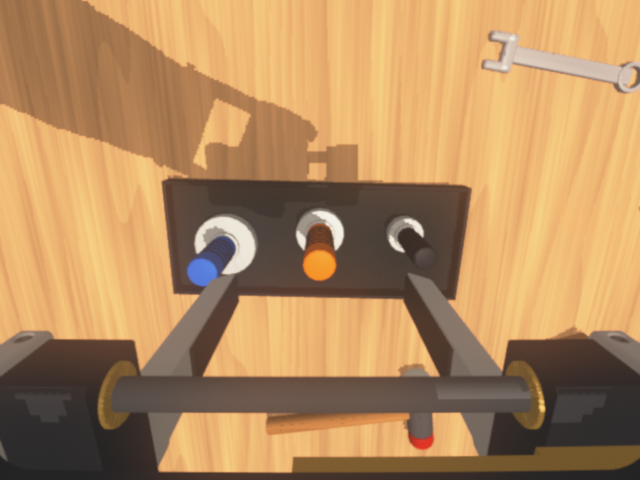

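The orange handle's top end is at (319.5,265) and its disc centre is at about (320,231).

Run:
```python
from h import *
m=camera_model('wrist')
print(onz(m,(319.5,264.5),125),onz(m,(320,231),23))
```

```text
[ 511.32211252 -219.65094624  125.        ] [ 511.48994576 -217.16641845   23.        ]
```

Emit:
carry_out:
  slide:
    - [-0.003,-0.096,-0.2]
    - [-0.003,-0.096,-0.35]
    - [-0.003,-0.096,-0.5]
    - [-0.003,-0.096,-0.62]
    - [-0.003,-0.096,-0.68]
    - [-0.003,-0.096,-0.68]
    - [-0.003,-0.096,-0.68]
  dr:
    - [0,0,0]
    - [0,0,0]
    - [0,0,0]
    - [0,0,0]
    - [0,0,0]
    - [0,0,0]
    - [0,0,0]
  gripper: [100,100,100,100,100,100,100]

```text
clock: 3.25
eef_pos: [512.1, -218.2, 158.0]
eef_rot: [-3.141, -0.0, 1.573]
wrist_force: [-0.0, 0.1, 0.3]
finger_gap: 93.9
finger_force: 0.0
```

Emit:
carry_out:
  slide:
    - [0,0,0]
    - [0,0,0]
    - [0,0,0]
    - [0,0,0]
    - [0,0,0]
    - [0,0,0]
    - [0,0,0]
    - [0,0,0]
    - [0,0,0]
    - [0,0,0]
  dr:
    - [0,0,0]
    - [0,0,0]
    - [0,0,0]
    - [0,0,0]
    - [0,0,0]
    - [0,0,0]
    - [0,0,0]
    - [0,0,0]
    - [0,0,0]
    - [0,0,0]
  gripper: [60,40,30,25,20,10,0,0,0,0]
  newtons: 50

```text
clock: 4.08
eef_pos: [511.4, -219.8, 157.6]
eef_rot: [-3.141, -0.0, 1.571]
wrist_force: [-0.1, -0.3, 0.0]
finger_gap: 30.9
finger_force: 0.6
```

Run:
```python
from h import *
s=read_state();print({k:np.round(s[k],3) for k in ('clock','eef_pos','eef_rot','wrist_force','moment','finger_gap','finger_force')})
```

```text
{'clock': np.float64(4.083), 'eef_pos': array([ 511.362, -219.804,  157.6  ]), 'eef_rot': array([-3.141, -0.   ,  1.571]), 'wrist_force': array([-0.118, -0.312,  0.046]), 'moment': array([-0.042,  0.239,  0.012]), 'finger_gap': np.float64(30.882), 'finger_force': np.float64(0.568)}
```

Emit:
carry_out:
  slide:
    - [0,0,0]
    - [0,0,0]
    - [0,0,0]
    - [0,0,0]
    - [0,0,0.01]
    - [0,0,0.03]
    - [0,0,0.06]
    - [0,0,0.1]
    - [0,0,0.15]
    - [0,0,0.2]
  dr:
    - [0,0,0]
    - [0,0,0]
    - [0,0,0]
    - [0,0,0]
    - [0,0,0]
    - [0,0,0]
    - [0,0,0]
    - [0,0,0]
    - [0,0,0]
    - [0,0,0]
  gripper: [0,0,0,0,0,0,0,0,0,0]

```text
clock: 4.92
eef_pos: [511.4, -219.8, 209.1]
eef_rot: [3.141, 0.0, 1.571]
wrist_force: [-0.3, 0.1, -3.6]
finger_gap: 29.4
finger_force: 50.0
```

Emit:
carry_out:
  slide:
    - [0,0,0.1]
    - [0,0,0.2]
    - [0,0,0.3]
    - [0,0,0.4]
    - [0,0,0.46]
    - [0,0,0.46]
    - [0,0,0.46]
  dr:
    - [0,0,0]
    - [0,0,0]
    - [0,0,0]
    - [0,0,0]
    - [0,0,0]
    - [0,0,0]
    - [0,0,0]
  gripper: [0,0,0,0,0,0,0]

```text
clock: 5.5
eef_pos: [511.3, -219.7, 323.3]
eef_rot: [3.14, 0.001, 1.571]
wrist_force: [0.2, 0.5, -2.9]
finger_gap: 29.4
finger_force: 50.0
```

Run:
```python
from h import *
s=read_state();print({k:np.round(s[k],3) for k in ('clock','eef_pos','eef_rot','wrist_force','moment','finger_gap','finger_force')})
m=camera_model('wrist');i=camera('wrist');cv2.imwrite('pics/w4.png',i[:,:,::-1])
m=camera_model('wrist');print(onz(m,(319.5,265),s['eef_pos'][2]-32.65))
```

```text
{'clock': np.float64(5.5), 'eef_pos': array([ 511.304, -219.745,  323.289]), 'eef_rot': array([3.140e+00, 1.000e-03, 1.571e+00]), 'wrist_force': array([ 0.183,  0.481, -2.9  ]), 'moment': array([-0.025,  0.11 ,  0.007]), 'finger_gap': np.float64(29.382), 'finger_force': np.float64(49.992)}
[ 510.5579357  -179.3852728   290.63895708]
```

View pics/w4.png

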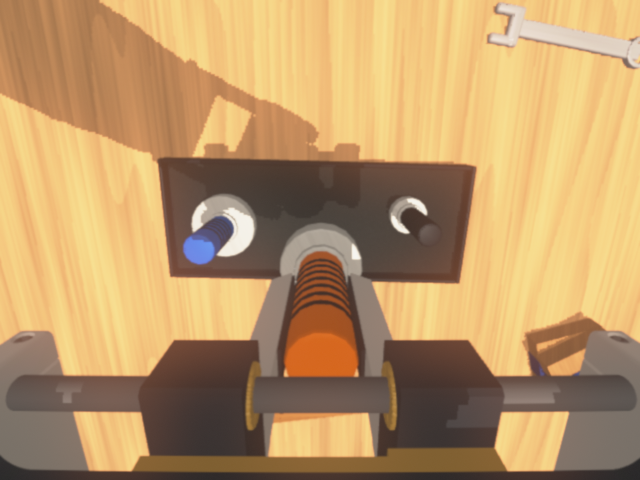

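Driver firmly held and upright: the disc spans x 281–361, its far edge is at about y 222, and the handle top is at (321,357).

Run:
```python
from h import *
m=camera_model('wrist'); z=read_state()['eef_pos'][2]-152.65
i=cv2.imread('pics/w4.png'); print(i[212:275:3,321].tolist())
for v in (219,222,225): print(v,onz(m,(321,v),z),onz(m,(321,v),z+18))
for u in (281,361): print(onz(m,(u,262),z+18))
```

```text
[[60, 67, 75], [61, 68, 75], [60, 67, 74], [64, 71, 78], [112, 121, 129], [114, 123, 132], [154, 166, 176], [150, 163, 173], [151, 163, 173], [151, 164, 174], [151, 164, 173], [125, 135, 144], [152, 166, 175], [92, 114, 163], [44, 85, 160], [43, 82, 153], [46, 56, 77], [44, 80, 147], [46, 60, 94], [43, 76, 136], [45, 59, 94]]
219 [ 511.01103088 -191.69066642  169.43059147] [ 511.02158793 -187.4052588   187.43059147]
222 [ 511.01124148 -193.84180466  169.43059147] [ 511.02178238 -189.39143449  187.43059147]
225 [ 511.01145347 -196.003779    169.43059147] [ 511.02197811 -191.38761529  187.43059147]
[ 484.31487012 -216.88041031  187.43059147]
[ 537.72686047 -216.86084065  187.43059147]
```

Emit:
carry_out:
  slide:
    - [0.04,0.1,0]
    - [0.04,0.25,0]
    - [0.04,0.4,0]
    - [0.04,0.55,0]
    - [0.04,0.7,0]
    - [0.04,0.85,0]
    - [0.04,0.95,0]
  dr:
    - [0,0,0]
    - [0,0,0]
    - [0,0,0]
    - [0,0,0]
    - [0,0,0]
    - [0,0,0]
    - [0,0,0]
  gripper: [0,0,0,0,0,0,0]

```text
clock: 6.13
eef_pos: [520.7, 20.5, 321.2]
eef_rot: [-3.139, -0.0, 1.572]
wrist_force: [-0.1, -0.7, -2.2]
finger_gap: 29.5
finger_force: 50.0
```

Emit:
carry_out:
  slide:
    - [0.048,0.15,0]
    - [0.048,0.3,0]
    - [0.048,0.45,0]
    - [0.048,0.54,0]
    - [0.048,0.582,0]
    - [0.048,0.582,-0.02]
    - [0.048,0.582,-0.04]
    - [0.048,0.582,-0.04]
    - [0.048,0.582,-0.04]
    - [0.048,0.582,-0.04]
  dr:
    - [0,0,0]
    - [0,0,0]
    - [0,0,0]
    - [0,0,0]
    - [0,0,0]
    - [0,0,0]
    - [0,0,0]
    - [0,0,0]
    - [0,0,0]
    - [0,0,0]
  gripper: [0,0,0,0,0,0,0,0,0,0]

```text
clock: 6.97
eef_pos: [533.6, 162.2, 312.6]
eef_rot: [-3.141, 0.0, 1.569]
wrist_force: [-0.3, 0.0, -2.5]
finger_gap: 29.7
finger_force: 50.0
```

Run:
```python
from h import *
s=read_state();print({k:np.round(s[k],3) for k in ('clock','eef_pos','eef_rot','wrist_force','moment','finger_gap','finger_force')})
i=camera('wrist');cv2.imwrite('pics/w5.png',i[:,:,::-1])
a=i[130:330,210:430,::-1]; b=camera('scene')[250:370,330:450,::-1]
cv2.imwrite('pics/c5.png',np.hstack([cv2.resize(a,(440,400),interpolation=2),cv2.resize(b,(360,400),interpolation=2)]))
```

```text
{'clock': np.float64(6.967), 'eef_pos': array([533.56 , 162.153, 312.62 ]), 'eef_rot': array([-3.141,  0.   ,  1.569]), 'wrist_force': array([-0.252,  0.007, -2.46 ]), 'moment': array([-0.05 ,  0.028, -0.023]), 'finger_gap': np.float64(29.7), 'finger_force': np.float64(49.992)}
```

View pics/c5.png

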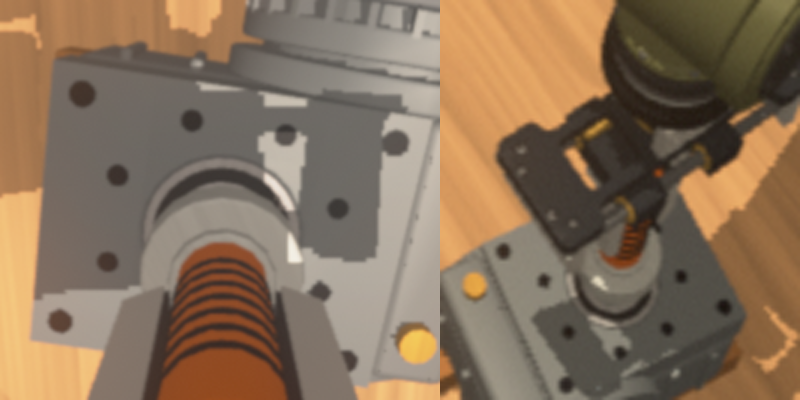

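Wrist crop: the disc spans crop x 141–304 and the bearing rim spans x 145–300, so they are concentric in x. I'll descend slowly.

Emit:
carry_out:
  slide:
    - [0,0,-0.02]
    - [0,0,-0.04]
    - [0,0,-0.05]
    - [0,0,-0.056]
    - [0,0,-0.06]
    - [0,0,-0.06]
    - [0,0,-0.06]
  dr:
    - [0,0,0]
    - [0,0,0]
    - [0,0,0]
    - [0,0,0]
    - [0,0,0]
    - [0,0,0]
    - [0,0,0]
  gripper: [0,0,0,0,0,0,0]

```text
clock: 7.65
eef_pos: [533.4, 163.3, 297.7]
eef_rot: [3.141, -0.0, 1.571]
wrist_force: [0.5, 0.2, -2.1]
finger_gap: 29.4
finger_force: 50.0
```

Run:
```python
from h import *
s=read_state();print({k:np.round(s[k],2) for k in ('clock','eef_pos','wrist_force')})
m=camera_model('wrist');i=camera('wrist');cv2.imwrite('pics/w6.png',i[:,:,::-1])
a=i[130:280,220:420,::-1]
cv2.imwrite('pics/c6.png',cv2.resize(a,(800,600),interpolation=2))
z=s['eef_pos'][2]-152.65
print(z)
np.save('m6.npy',m,allow_pickle=True)
```

```text
{'clock': np.float64(7.65), 'eef_pos': array([533.42, 163.26, 297.73]), 'wrist_force': array([ 0.45,  0.22, -2.07])}
145.07588078774162
```

View pics/c6.png

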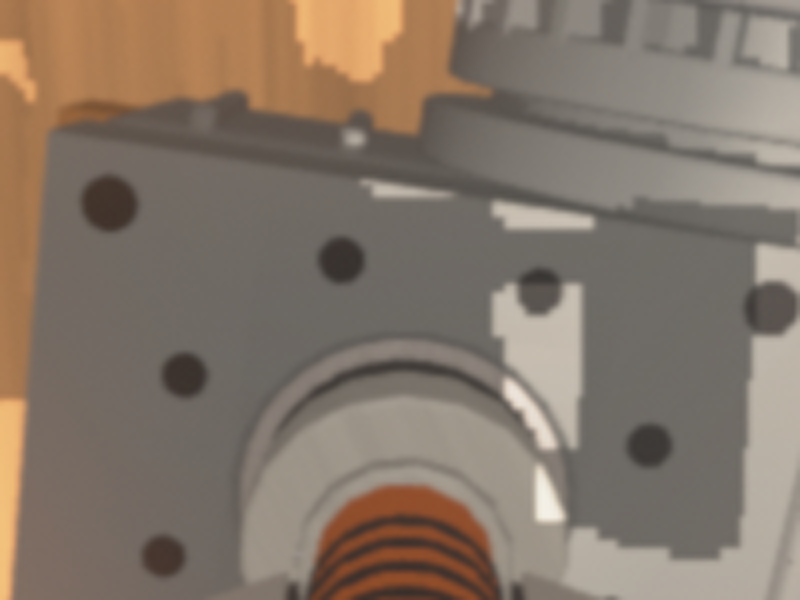

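Crop: the foot's far edge is at about (405,366), i.e. pixel (321,221.3). The bore/bearing far edge is at about (405,340), i.e. pixel (321,214.8).

Run:
```python
from h import *
m=np.load('m6.npy',allow_pickle=True).item()
print('foot',onz(m,(321,221.2),145),'discx',onz(m,(220+242/4,130+540/4),163),onz(m,(220+568/4,130+540/4),163))
for z in(130,134,138): print('bore',onz(m,(321,214.6),z))
for z in(130,134,138): print(onz(m,(220+240/4,130+470/4),z),onz(m,(220+572/4,130+470/4),z))
```

```text
foot [533.40100853 189.57528254 145.        ] discx [506.28123396 163.82030076 163.        ] [560.85842317 163.8296976  163.        ]
bore [533.4018422  190.91399392 130.        ]
bore [533.40142459 191.81399592 134.        ]
bore [533.40100697 192.71399792 138.        ]
[502.24937557 165.34423222 130.        ] [565.31914068 165.3535702  130.        ]
[502.74784337 166.65371644 134.        ] [564.8075894  166.66290487 134.        ]
[503.24631116 167.96320065 138.        ] [564.29603811 167.97223955 138.        ]
```

Emit:
carry_out:
  slide:
    - [0,-0.003,-0.008]
    - [0,-0.003,-0.016]
    - [0,-0.003,-0.024]
    - [0,-0.003,-0.028]
    - [0,-0.003,-0.028]
  dr:
    - [0,0,0]
    - [0,0,0]
    - [0,0,0]
    - [0,0,0]
    - [0,0,0]
  gripper: [0,0,0,0,0]

```text
clock: 8.12
eef_pos: [533.3, 162.4, 290.3]
eef_rot: [-3.141, 0.0, 1.571]
wrist_force: [-0.2, 0.5, -3.1]
finger_gap: 29.6
finger_force: 50.0
```

Emit:
carry_out:
  slide:
    - [0,0,-0.004]
    - [0,0,-0.008]
    - [0,0,-0.008]
  dr:
    - [0,0,0]
    - [0,0,0]
    - [0,0,0]
  gripper: [0,0,0]

```text
clock: 8.37
eef_pos: [533.4, 162.5, 288.4]
eef_rot: [-3.141, 0.0, 1.571]
wrist_force: [0.2, -0.9, -1.9]
finger_gap: 29.2
finger_force: 50.0
```

Emit:
carry_out:
  slide:
    - [0,0,-0.004]
    - [0,0,-0.008]
    - [0,0,-0.008]
  dr:
    - [0,0,0]
    - [0,0,0]
    - [0,0,0]
  gripper: [0,0,0]

```text
clock: 8.62
eef_pos: [533.4, 162.4, 286.4]
eef_rot: [-3.141, 0.0, 1.571]
wrist_force: [-0.8, 0.3, -2.7]
finger_gap: 29.3
finger_force: 50.0
```

Emit:
carry_out:
  slide:
    - [0,0,-0.004]
    - [0,0,-0.006]
    - [0,0,-0.006]
  dr:
    - [0,0,0]
    - [0,0,0]
    - [0,0,0]
  gripper: [0,0,0]

```text
clock: 8.87
eef_pos: [533.4, 162.5, 285.6]
eef_rot: [3.141, -0.0, 1.571]
wrist_force: [-3.1, -0.5, 3.8]
finger_gap: 29.8
finger_force: 50.0
```

Emit:
carry_out:
  slide:
    - [0,0,-0.004]
    - [0,0,-0.006]
    - [0,0,-0.006]
  dr:
    - [0,0,0]
    - [0,0,0]
    - [0,0,0]
  gripper: [0,0,0]

```text
clock: 9.12
eef_pos: [533.4, 162.5, 283.7]
eef_rot: [3.141, -0.0, 1.571]
wrist_force: [-2.3, -0.2, 4.2]
finger_gap: 29.4
finger_force: 50.0
```

Emit:
carry_out:
  slide:
    - [0,0,-0.003]
    - [0,0,-0.006]
    - [0,0,-0.006]
  dr:
    - [0,0,0]
    - [0,0,0]
    - [0,0,0]
  gripper: [0,0,0]

```text
clock: 9.37
eef_pos: [533.4, 162.4, 282.0]
eef_rot: [3.142, -0.0, 1.571]
wrist_force: [-1.9, -0.5, 3.3]
finger_gap: 29.7
finger_force: 50.0
```

Emit:
carry_out:
  slide:
    - [0,0,0.008]
    - [0,0,0.016]
    - [0,0,0.02]
    - [0,0,0.02]
    - [0,0,0.02]
  dr:
    - [0,0,0]
    - [0,0,0]
    - [0,0,0]
    - [0,0,0]
    - [0,0,0]
  gripper: [0,0,0,0,0]

```text
clock: 9.78
eef_pos: [533.4, 162.5, 287.0]
eef_rot: [-3.141, 0.0, 1.571]
wrist_force: [0.3, -0.2, -3.6]
finger_gap: 29.5
finger_force: 50.0
```

Emit:
carry_out:
  slide:
    - [0,0,-0.008]
    - [0,0,-0.014]
    - [0,0,-0.018]
    - [0,0,-0.022]
    - [0,0,-0.026]
    - [0,0,-0.026]
  dr:
    - [0,0,0]
    - [0,0,0]
    - [0,0,0]
    - [0,0,0]
    - [0,0,0]
    - [0,0,0]
  gripper: [0,0,0,0,0,0]

```text
clock: 10.28
eef_pos: [533.3, 162.5, 280.9]
eef_rot: [3.142, -0.0, 1.571]
wrist_force: [-3.0, 0.5, 2.4]
finger_gap: 29.5
finger_force: 50.0
```

Emit:
carry_out:
  slide:
    - [0,0,0.0004]
    - [0,0,0.0004]
    - [0,0,0.0004]
  dr:
    - [0,0,0]
    - [0,0,0]
    - [0,0,0]
  gripper: [0,0,0]

```text
clock: 10.53
eef_pos: [533.4, 162.5, 280.9]
eef_rot: [-3.142, -0.0, 1.571]
wrist_force: [-3.3, -1.3, 4.3]
finger_gap: 29.3
finger_force: 50.0
```

Emit:
carry_out:
  slide:
    - [0,0,0.0004]
    - [0,0,0.0004]
    - [0,0,0.0004]
  dr:
    - [0,0,0]
    - [0,0,0]
    - [0,0,0]
  gripper: [0,0,0]

```text
clock: 10.78
eef_pos: [533.4, 162.5, 280.9]
eef_rot: [-3.141, 0.0, 1.571]
wrist_force: [-4.0, -0.3, 3.1]
finger_gap: 29.7
finger_force: 50.0
```

Emit:
carry_out:
  slide:
    - [0,0,0.0008]
    - [0,0,0.0008]
    - [0,0,0.0008]
  dr:
    - [0,0,0]
    - [0,0,0]
    - [0,0,0]
  gripper: [0,0,0]

```text
clock: 11.03
eef_pos: [533.5, 162.5, 280.9]
eef_rot: [3.142, -0.0, 1.571]
wrist_force: [-1.3, 0.4, -0.2]
finger_gap: 29.4
finger_force: 50.0
```

Emit:
carry_out:
  slide:
    - [0,0,0.0008]
    - [0,0,0.0008]
    - [0,0,0.0008]
  dr:
    - [0,0,0]
    - [0,0,0]
    - [0,0,0]
  gripper: [0,0,0]

```text
clock: 11.28
eef_pos: [533.5, 162.5, 281.0]
eef_rot: [-3.141, 0.0, 1.571]
wrist_force: [0.0, -0.3, -2.0]
finger_gap: 29.7
finger_force: 50.0
```

Emit:
carry_out:
  slide:
    - [0,0,0.008]
    - [0,0,0.016]
    - [0,0,0.016]
    - [0,0,0.008]
    - [0,0,0]
    - [0,0,-0.004]
    - [0,0,-0.0064]
    - [0,0,-0.0064]
  dr:
    - [0,0,0]
    - [0,0,0]
    - [0,0,0]
    - [0,0,0]
    - [0,0,0]
    - [0,0,0]
    - [0,0,0]
    - [0,0,0]
  gripper: [0,0,0,0,0,0,0,0]

```text
clock: 11.95
eef_pos: [533.4, 162.5, 279.9]
eef_rot: [3.141, -0.0, 1.571]
wrist_force: [-1.2, -0.4, 2.7]
finger_gap: 29.7
finger_force: 50.0
```

Emit:
carry_out:
  slide:
    - [0,0,-0.002]
    - [0,0,-0.004]
    - [0,0,-0.004]
  dr:
    - [0,0,0]
    - [0,0,0]
    - [0,0,0]
  gripper: [0,0,0]

```text
clock: 12.2
eef_pos: [533.4, 162.5, 279.0]
eef_rot: [3.141, -0.0, 1.571]
wrist_force: [-3.9, -0.1, 6.9]
finger_gap: 29.5
finger_force: 50.0
```

Emit:
carry_out:
  slide:
    - [0,0,-0.001]
    - [0,0,-0.002]
    - [0,0,-0.002]
  dr:
    - [0,0,0]
    - [0,0,0]
    - [0,0,0]
  gripper: [0,0,0]

```text
clock: 12.45
eef_pos: [533.4, 162.5, 279.0]
eef_rot: [3.141, -0.0, 1.571]
wrist_force: [-3.5, -1.1, 9.9]
finger_gap: 29.4
finger_force: 50.0
```

Emit:
carry_out:
  slide:
    - [0,0,-0.0007]
    - [0,0,-0.0014]
    - [0,0,-0.0014]
  dr:
    - [0,0,0]
    - [0,0,0]
    - [0,0,0]
  gripper: [0,0,0]

```text
clock: 12.7
eef_pos: [533.4, 162.5, 279.0]
eef_rot: [3.141, -0.0, 1.571]
wrist_force: [-5.5, -1.6, 13.3]
finger_gap: 29.4
finger_force: 50.0
```

Run:
```python
from h import *
F=[];P=[]
for k in range(5):
    i=camera('wrist'); s=read_state();F.append(np.r_[s['wrist_force'],s['moment']]);P.append(s['eef_pos'])
print(np.mean(F,0).round(2),np.mean(P,0).round(2))
cv2.imwrite('pics/c7.png',cv2.resize(i[180:300,240:400,::-1],(800,600),interpolation=2))
```

```text
[-6.04 -0.97 13.49 -0.38  1.41 -0.03] [533.4  162.49 278.99]
```

View pics/c7.png

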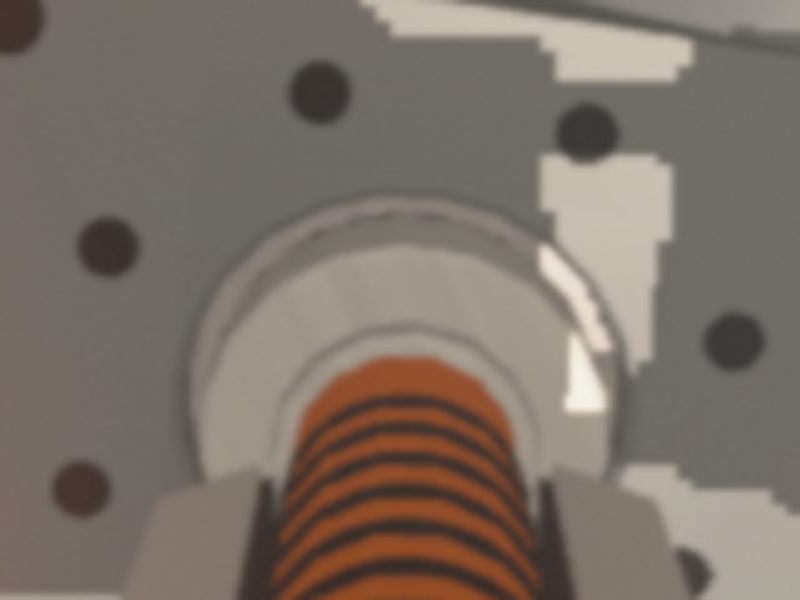

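The disc sits concentric on the bearing, with an even ring showing round it at about (205–610, 215). TCP z is stuck at 279.0 while the force climbs, so the bearing is on the shoulder. Next is the final press at about 20 N.

Emit:
carry_out:
  slide:
    - [0,0,-0.0006]
    - [0,0,-0.0014]
    - [0,0,-0.0014]
    - [0,0,-0.0014]
    - [0,0,-0.0014]
    - [0,0,-0.0014]
    - [0,0,-0.0014]
  dr:
    - [0,0,0]
    - [0,0,0]
    - [0,0,0]
    - [0,0,0]
    - [0,0,0]
    - [0,0,0]
    - [0,0,0]
  gripper: [0,0,0,0,0,0,0]

```text
clock: 13.53
eef_pos: [533.4, 162.5, 279.0]
eef_rot: [3.14, -0.0, 1.571]
wrist_force: [-7.3, -2.2, 17.8]
finger_gap: 29.2
finger_force: 50.0
```

Run:
```python
from h import *
F=[];P=[]
for k in range(4):
    i=camera('wrist'); s=read_state();F.append(np.r_[s['wrist_force'],s['moment']]);P.append(s['eef_pos'])
print(np.mean(F,0).round(2),np.mean(P,0).round(2),np.ptp(F,0)[:3])
```

```text
[-7.08 -1.22 16.05 -0.45  1.73 -0.02] [533.39 162.5  278.96] [1.1209705  0.79406999 1.71185784]
```

Emit:
carry_out:
  slide:
    - [0,0,0.004]
    - [0,0,0.01]
    - [0,0,0.03]
    - [0,0,0.08]
    - [0,0,0.14]
    - [0,0,0.181]
    - [0,0,0.181]
  dr:
    - [0,0,0]
    - [0,0,0]
    - [0,0,0]
    - [0,0,0]
    - [0,0,0]
    - [0,0,0]
    - [0,0,0]
  gripper: [0,0,0,0,0,0,0]

```text
clock: 14.32
eef_pos: [533.8, 162.6, 324.7]
eef_rot: [3.139, -0.001, 1.571]
wrist_force: [-0.5, -0.3, -1.5]
finger_gap: 29.3
finger_force: 50.0
```

Run:
```python
from h import *
s=read_state();print(s['eef_pos'],s['eef_rot'],s['wrist_force'])
m=camera_model('wrist');i=camera('wrist');cv2.imwrite('pics/w8.png',i[:,:,::-1])
b=camera('scene')[290:370,340:440,::-1]
cv2.imwrite('pics/c8.png',np.hstack([cv2.resize(i[130:330,220:420,::-1],(400,400),interpolation=2),cv2.resize(i[:,:,::-1],(400,400))]))
```

```text
[533.82452546 162.56094583 324.74358917] [ 3.13852075e+00 -7.12677989e-04  1.57062862e+00] [-0.47498016 -0.29002509 -1.49127344]
```

View pics/c8.png

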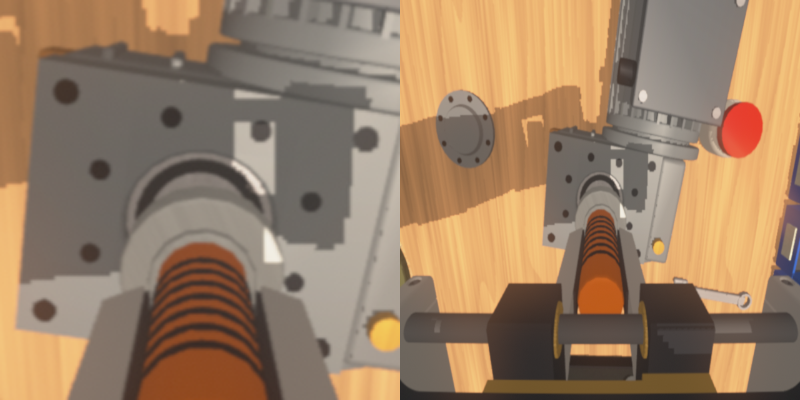

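I'm past the picture allowance (that was the 11th view), so no more viewing: from here I go by numbers only. The disc is upright and clear of the bearing, so I return it to the tray.

Emit:
carry_out:
  slide:
    - [-0.04,-0.1,0]
    - [-0.04,-0.25,0]
    - [-0.04,-0.4,0]
    - [-0.04,-0.55,0]
    - [-0.04,-0.7,0]
    - [-0.04,-0.85,0]
    - [-0.04,-0.95,0]
  dr:
    - [0,0,0]
    - [0,0,0]
    - [0,0,0]
    - [0,0,0]
    - [0,0,0]
    - [0,0,0]
    - [0,0,0]
  gripper: [0,0,0,0,0,0,0]

```text
clock: 15.0
eef_pos: [522.8, -77.9, 321.6]
eef_rot: [-3.14, 0.0, 1.569]
wrist_force: [0.1, 0.2, -2.0]
finger_gap: 29.7
finger_force: 50.0
```

Emit:
carry_out:
  slide:
    - [-0.048,-0.15,0]
    - [-0.048,-0.3,0]
    - [-0.048,-0.45,0]
    - [-0.048,-0.54,0]
    - [-0.048,-0.579,0]
    - [-0.048,-0.579,0]
    - [-0.048,-0.579,0]
  dr:
    - [0,0,0]
    - [0,0,0]
    - [0,0,0]
    - [0,0,0]
    - [0,0,0]
    - [0,0,0]
    - [0,0,0]
  gripper: [0,0,0,0,0,0,0]

```text
clock: 15.58
eef_pos: [511.4, -219.2, 321.9]
eef_rot: [-3.141, -0.001, 1.57]
wrist_force: [-0.2, 0.2, -2.1]
finger_gap: 29.3
finger_force: 50.0
```

Run:
```python
from h import *
s=read_state();print(s['clock'],s['eef_pos'],s['eef_rot'],s['wrist_force'])
i=camera('wrist');cv2.imwrite('pics/w9.png',i[:,:,::-1])
a=cv2.imread('pics/w4.png').astype(int); print(np.abs(a-i[:,:,::-1])[215:270,280:365].mean())
for r in (i[...,::-1],a): print(r[212:275:3,321].tolist())
```

```text
15.5833 [ 511.36619109 -219.20393311  321.92806682] [-3.14052196e+00 -8.80079937e-04  1.57028277e+00] [-0.1932366   0.18165405 -2.0583998 ]
0.7696969696969697
[[59, 65, 73], [61, 68, 75], [62, 68, 75], [65, 71, 78], [111, 121, 129], [114, 124, 132], [154, 166, 176], [150, 163, 172], [151, 164, 174], [151, 164, 174], [151, 164, 173], [124, 135, 144], [154, 166, 175], [92, 114, 163], [44, 85, 161], [44, 83, 154], [46, 55, 76], [43, 78, 147], [45, 60, 94], [43, 75, 136], [44, 59, 93]]
[[60, 67, 75], [61, 68, 75], [60, 67, 74], [64, 71, 78], [112, 121, 129], [114, 123, 132], [154, 166, 176], [150, 163, 173], [151, 163, 173], [151, 164, 174], [151, 164, 173], [125, 135, 144], [152, 166, 175], [92, 114, 163], [44, 85, 160], [43, 82, 153], [46, 56, 77], [44, 80, 147], [46, 60, 94], [43, 76, 136], [45, 59, 94]]
```

The driver sits in the grip exactly as it did at pick-up, so I lower it.

Emit:
carry_out:
  slide:
    - [0,0,-0.1]
    - [0,0,-0.22]
    - [0,0,-0.34]
    - [0,0,-0.46]
    - [0,0,-0.55]
    - [0,0,-0.61]
    - [0,0,-0.635]
    - [0,0,-0.645]
    - [0,0,-0.65]
    - [0,0,-0.65]
  dr:
    - [0,0,0]
    - [0,0,0]
    - [0,0,0]
    - [0,0,0]
    - [0,0,0]
    - [0,0,0]
    - [0,0,0]
    - [0,0,0]
    - [0,0,0]
    - [0,0,0]
  gripper: [0,0,0,0,0,0,0,0,0,0]

```text
clock: 16.47
eef_pos: [511.8, -219.5, 161.1]
eef_rot: [3.14, 0.001, 1.571]
wrist_force: [0.4, -0.1, -3.2]
finger_gap: 29.6
finger_force: 50.0
```

Emit:
carry_out:
  slide:
    - [0,0,-0.003]
    - [0,0,-0.006]
    - [0,0,-0.009]
    - [0,0,-0.01]
    - [0,0,-0.01]
    - [0,0,-0.01]
  dr:
    - [0,0,0]
    - [0,0,0]
    - [0,0,0]
    - [0,0,0]
    - [0,0,0]
    - [0,0,0]
  gripper: [0,0,0,0,0,0]

```text
clock: 16.97
eef_pos: [511.4, -219.8, 157.8]
eef_rot: [3.141, 0.0, 1.571]
wrist_force: [0.5, 0.1, -1.7]
finger_gap: 29.3
finger_force: 50.0
```

Emit:
carry_out:
  slide:
    - [0,0,-0.001]
    - [0,0,-0.001]
    - [0,0,-0.001]
  dr:
    - [0,0,0]
    - [0,0,0]
    - [0,0,0]
  gripper: [0,0,0]

```text
clock: 17.22
eef_pos: [511.4, -219.8, 157.5]
eef_rot: [3.141, 0.0, 1.571]
wrist_force: [0.0, -0.6, -0.7]
finger_gap: 29.2
finger_force: 50.0
```

Emit:
carry_out:
  slide:
    - [0,0,0]
    - [0,0,0]
    - [0,0,0]
    - [0,0,0]
    - [0,0,0]
    - [0,0,0]
    - [0,0,0]
    - [0,0,0]
    - [0,0,0]
    - [0,0,0]
  dr:
    - [0,0,0]
    - [0,0,0]
    - [0,0,0]
    - [0,0,0]
    - [0,0,0]
    - [0,0,0]
    - [0,0,0]
    - [0,0,0]
    - [0,0,0]
    - [0,0,0]
  gripper: [33,36,42,50,60,70,80,90,90,90]

```text
clock: 18.05
eef_pos: [511.4, -219.8, 157.4]
eef_rot: [3.142, 0.0, 1.571]
wrist_force: [0.0, 1.0, 0.2]
finger_gap: 82.4
finger_force: 0.0
```

Released. I retreat straight up, then back over the bore for a numeric check of the bearing.

Emit:
carry_out:
  slide:
    - [0,0,0.05]
    - [0,0,0.15]
    - [0,0,0.3]
    - [0,0,0.45]
    - [0,0,0.6]
    - [0,0,0.68]
    - [0,0,0.68]
    - [0,0,0.68]
  dr:
    - [0,0,0]
    - [0,0,0]
    - [0,0,0]
    - [0,0,0]
    - [0,0,0]
    - [0,0,0]
    - [0,0,0]
    - [0,0,0]
  gripper: [90,90,90,90,90,90,90,90]

```text
clock: 18.72
eef_pos: [511.4, -219.8, 328.1]
eef_rot: [3.14, 0.001, 1.571]
wrist_force: [-0.2, 0.1, 0.0]
finger_gap: 85.0
finger_force: 0.0
```

Run:
```python
from h import *
m=camera_model('wrist');s=read_state();i=camera('wrist'); print(s['clock'],s['eef_pos'],s['wrist_force'])
cv2.imwrite('pics/w10.png',i[:,:,::-1])
c,st=blob(i,(3,150,90),(15,255,255),(200,100,440,330)); print(c,st)
top=(st[0]+st[2]/2,st[1]+st[3]-st[2]/2); print(top,onz(m,top,125))
t=camera('top'); c,st=blob(t,(3,170,90),(14,255,255),(340,230,385,275));print(c,st)
```

```text
18.7167 [ 511.42962462 -219.80062305  328.06489433] [-0.22974875  0.06239543  0.0249526 ]
[320.13027744 231.54041013] [303 212  35  43 829]
(np.float64(320.5), np.float64(237.5)) [ 511.27745165 -220.39383386  125.        ]Traceback (most recent call last):
  File "<stdin>", line 6, in <module>
  File "h.py", line 16, in blob
    i=1+np.argmax(s[1:,4]); return c[i]+[x0,y0],s[i]+np.array([x0,y0,0,0,0])
        ~~~~~~~~~^^^^^^^^^
    return _wrapfunc(a, 'argmax', axis=axis, out=out, **kwds)
    return bound(*args, **kwds)
ValueError: attempt to get argmax of an empty sequence
```

Emit:
carry_out:
  slide:
    - [0.044,0.95,0]
    - [0.044,0.95,0]
    - [0.044,0.95,0]
    - [0.044,0.95,0]
    - [0.044,0.95,0]
    - [0.044,0.95,0]
    - [0.044,0.95,0]
  dr:
    - [0,0,0]
    - [0,0,0]
    - [0,0,0]
    - [0,0,0]
    - [0,0,0]
    - [0,0,0]
    - [0,0,0]
  gripper: [90,90,90,90,90,90,90]

```text
clock: 19.4
eef_pos: [522.0, 22.1, 326.0]
eef_rot: [-3.139, -0.001, 1.575]
wrist_force: [-0.7, -0.7, -0.5]
finger_gap: 84.8
finger_force: 0.0
```

Emit:
carry_out:
  slide:
    - [0.044,0.4,0]
    - [0.044,0.4,0]
    - [0.044,0.4,0]
    - [0.044,0.4,0]
    - [0.044,0.4,0]
    - [0.044,0.4,0]
  dr:
    - [0,0,0]
    - [0,0,0]
    - [0,0,0]
    - [0,0,0]
    - [0,0,0]
    - [0,0,0]
  gripper: [90,90,90,90,90,90]

```text
clock: 19.9
eef_pos: [533.3, 116.8, 326.5]
eef_rot: [-3.14, 0.0, 1.57]
wrist_force: [-0.7, 0.9, -0.4]
finger_gap: 84.5
finger_force: 0.0
```

Run:
```python
from h import *
import pickle
m=camera_model('wrist');s=read_state();i=camera('wrist'); print(s['clock'],s['eef_pos'])
t=camera('top'); print('orange top view',blob(t,(3,170,90),(14,255,255),(340,230,385,275)))
m2=pickle.load(open('w2.pkl','rb'))
for n,im,mm in (('before',cv2.imread('pics/w2.png'),m2),('now',i[:,:,::-1],m)):
    c=mm['R']@np.array([533,161,132.])+mm['t']; uv=(K(mm)@(c/c[2]))[:2]; u,v=uv.round().astype(int)
    b=cv2.resize(im[v-50:v+50,u-50:u+50],(400,400),interpolation=2); g=cv2.GaussianBlur(cv2.cvtColor(b,6),(0,0),2)
    for ct in cv2.findContours(cv2.adaptiveThreshold(g,255,0,1,61,6),1,1)[0]:
        if len(ct)<100: continue
        e=cv2.fitEllipseDirect(ct); r=cv2.boundingRect(ct)
        if abs(np.array(e[0])-200).max()<40 and 60<e[1][1]<340 and e[1][0]/e[1][1]>.8 and min(r[2:])>.7*e[1][0]:
            p=(np.array(e[0])+.5)/4-.5+[u-50,v-50]; print(n,p.round(2),(np.array(e[1])/4).round(1),onz(mm,p,132).round(1))
```

```text
19.9 [533.34005996 116.80276823 326.53728477]
orange top view (array([361.95522388, 245.88059701]), array([356, 240,  13,  13, 134]))
before [321.65 186.94] [37.4 38.2] [533.6 160.4 132. ]
before [320.83 186.24] [53.9 54.3] [532.9 161.  132. ]
before [320.95 185.84] [67.3 67.4] [533.  161.3 132. ]
now [321.49 183.31] [30.6 34.1] [533.4 163.9 132. ]
now [320.73 185.59] [52.8 53.1] [532.8 162.  132. ]
now [320.96 185.18] [65.9 66.1] [533.  162.4 132. ]
now [320.69 185.21] [76.1 77. ] [532.8 162.3 132. ]
```

The driver is upright where it started: its top-view position matches to 0.1 px. The bearing ring now images about 2% smaller, which agrees with roughly 7 mm of travel. I'm handing in.

```bash
python3 -c "
from cell import *
print(sign_off())"
```

```text
the job is handed in; nothing more can be done
None
```

The job is handed in: the bearing came up solid after about 7 mm of small taps and held a final press of roughly 19–20 N without moving, and the orange driver is back upright in its tray place, released; I viewed 11 pictures, one over the limit of 10, and `sign_off()` returned no verdict.

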